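# Preheat a circuit board on the repair bench

### The arm

A 6-joint arm with a two-finger parallel gripper is mounted at the origin on the work surface. World frame = base frame: x ahead of the robot, y to its left, z up, the work surface at z = 0. Lengths are in m, angles in rad, forces in N, time in s.
With the tool pointing down it reaches from about 0.25 to 0.85 m from the base axis. Payload 12.5 kg.
Tool frame: the origin (TCP) lies at the very end of the fingers, on their centre line; the grasp point (between the pads) lies ctrl.grasp_offset behind it (ctrl.grasp_offset is the distance from the TCP to the grasp point, in m); z points along the fingers, y is the line along which they close (so a half turn about z gives the same grasp; the last joint's range is limited). The gripper opens to 93 mm and grips with 3 to 60 N. Pads are 15 mm wide; open, the fingers measure 128 mm over their backs; the gripper's body (75 mm by 188 mm) begins 65 mm behind the grasp point.
Start: joints at [1.263, 0.351, 1.652, -0, 1.139, -0.085], TCP at [0.121, 0.536, 0.179] pointing down, gripper open.
Joint ranges: [-2.75, 2.75], [-0.79, 2.1], [0.01, 2.65], [-1.57, 4.71], [0.07, 3.14], [-2.87, 2.87]. Speed limits (rad/s): [2.22, 2.22, 2.79, 3.14, 3.14, 3.14].

### API

Orientations are given as a unit quaternion [w, x, y, z].
In Python, from bench import ctrl, camera gives the robot as it stands.
- The arm moves only by the tool send_rows, never from a script. Its arguments are lists of equal length, an entry for each row: "xyz": the shift along the world's x, y, z as a fraction of full scale, a list of three; "turn": the turn, a rotation vector about the world's x, y, z as a fraction of full scale, a list of three; "gripper": the closure, from 0 (fully open) to 1 (shut). A call has 1 to 20 rows; each row shifts and turns the commanded pose from where the row before left it; what a row does not reach is not made up. Full scale, the value 1, is 2.5 cm for a shift and 0.15 rad for a turn. A row lasts 1/10 s, in which the tool goes at most 50 mm and 8.59 degrees, less where a joint would pass 70% of its speed; a pose out of reach is approached as far as the arm can. A call with a number of a shift or a turn outside -1 to 1 is refused whole. A call with a gripper value outside its range is refused whole. The fingers move at their own pace and stop on an object; "force" is the grip in N (left out, the last holds). Time passes only in rows, so rows that do not move let the fingers close. It gives the time, the measured TCP pose, the force, the opening and the grip force at its end, in the units of the state.
- ctrl.sense(): the state, without advancing time (a new reading comes with each control period).
- camera(name): name is "scene" or "top"; returns a dict with "image" (480x640x3 uint8, red, green, blue), "intrinsics" (3x3 intrinsics, pixels), "T" (4x4, takes a point from camera to world coordinates). Camera axes: x right, y down, z forward; pixel columns grow to the right and rows downward; lengths in m; the calibration is good to about 2 mm. A picture is of the moment at which its call begins. There is no depth.
- ctrl.sign_off(): hands the job in; it is judged then, once.
The state is a dict: "time_s": time; "joint_pos": joint angles; "joint_velocities": joint speeds; "joint_torque": joint torques, N m; "position": TCP position; "ee_rot": TCP orientation; "ft_force": force on the tool from outside, world axes, zero at the start; "wrist_torque": the same for the moment, N m; "gripper_width": finger opening in m; "gripper_force": force on a finger pad.
Only numpy, scipy, OpenCV 4.12 (cv2) and the standard library are available. Lean on these libraries where they do the work, as an engineer would, in place of code of your own. Each camera call takes 0.05 s, during which the arm holds its last target. There are 200 camera calls.

### The job

Start preheating the circuit board: slide the blue board carrier along the preheater from the silver parking square onto the orange-framed heating square, never lifting it, and leave it centred and square in the frame. Only then turn the black heat knob clockwise until its white pointer points at the middle of the green mark on the scale. Let go, and do not disturb the other things on the bench.

Things in the scene. Friction and masses are not known exactly. Their poses are not given: they have to be found in the camera images.
- station: The preheater, a fixed white box 170 mm (x) by 470 mm (y) by 45 mm high; origin at the centre of its underside, z up. Its flat top carries two marked squares towards +y and a teal control panel (130 mm long) with the heat knob at its -y end. The knob's axis is at y = -165 mm, x = 0 in this frame.
- hot_zone: The heating square: a flat dark area with red stripes in an orange frame, inside 132 mm (x) by 116 mm (y), flush with the station's top. Origin at its centre on the surface; axes parallel to the station's. It may be either the nearer or the farther square from the knob, 160 mm from the other.
- cool_zone: The parking square: a flat silver area in a blue frame, same size, origin and axes as the heating square; the carrier starts here.
- carrier: Loose board carrier: blue base plate 104 mm (x) by 88 mm (y) by 10 mm with a blue jaw on each x end (to 16 mm high), a green circuit board, and in the middle an upright black grip 44 mm (x) by 14 mm (y), reaching from the plate to 52 mm above the underside. About 0.4 kg. Origin at the centre of its underside, z up.
- carrier_grip (a point): Point in the carrier's upright grip, 38 mm above its underside, on its centre line; axes as the carrier's: the fingers can close along its y.
- heat_knob (a joint): Angle of the heat knob (rad): 0 at the counter-clockwise stop, growing clockwise seen from above, to 4.71 at the other stop. It stays where it is left. At 0 the pointer stands 135 degrees counter-clockwise (seen from above) of the station's +x.
- knob_grip (a point): Point on the knob's axis at the height to grip, inside its bar. The knob is a black disc 62 mm wide, with an upright bar 60 mm long (this point's x) by 14 mm wide (y) on it; the bar's top is 8 mm above this point, the disc's top 22 mm below it, and the station's top 34 mm below it. This point's x axis points along the bar to its pointer end.
- knob_pointer (a point): The pointer: the end of the bar that carries the white line (on its top, from near the middle to this end), 34 mm from the knob's axis; turns with the knob.
- heat_mark: The green mark on the white scale around the knob, 18 mm long (radially, 37 to 55 mm from the axis) by 11 mm wide. Origin on the knob's axis at the station's top; its x axis points from the axis through the middle of the mark.
- phone: Bystander: dark phone, 150 by 72 by 9 mm, lying flat.
- flux_jar: Bystander: jar with a yellow cap, 60 mm wide, 50 mm tall.
- cleaner: Bystander: bottle with a red cap, 56 mm wide, 125 mm tall.
- screwdriver: Bystander: screwdriver with a red handle, 170 mm long, lying flat.
- screw_tray: Bystander: grey tray with compartments, 100 by 140 by 28 mm.
- spool: Bystander: blue spool of wire, 64 mm wide, 50 mm tall, standing.
Things that resemble listed ones, but are neither listed nor needed, are in the scene too. Leave any brown or pink look-alike of the carrier alone.

How it is judged:
By the outcome, as a careful person would: the job done as asked, in the order asked, and still so for the second after the job is handed in, with the robot touching nothing.
It also fails if it takes over 72 s, if anything falls off the work surface, if the arm or the gripper's body presses on something with over 40 N, if the wrist force passes 120 N, or if a joint passes its speed limit or range.

## Working session

There is one attempt and no reset: what is moved stays moved. The work goes in short steps, Python scripts to look and compute and a tool call to move; the robot and the scene stay as the last step left them, time stands still between calls to the robot, and variables do not carry over. Pictures are saved under pics/ and viewed, at most 10 in all, crops included, and the job is handed in when it is done.

Besides the shell and the picture viewer there is one more tool, called by a JSON object that holds its "fn" and its "kwargs". send_rows: Moves the arm, as the interface text tells. Its arguments: {"type":"object","properties":{"xyz":{"type":"array"},"turn":{"type":"array"},"gripper":{"type":"array"},"force":{"type":"number"}},"required":["xyz","turn","gripper"]}

```bash
mkdir -p pics
cat > h.py <<'E'
import numpy as np, cv2
from bench import ctrl, camera
def snap(n,f):
    c=camera(n); cv2.imwrite(f,c["image"][:,:,::-1]); np.savez(f[:-4]+".npz",K=c["intrinsics"],T=c["T"],im=c["image"]); return c
def ray(c,u,v,z):
    d=c["T"][:3,:3]@np.linalg.inv(c["intrinsics"] if "intrinsics" in c else c["K"])@[u,v,1]; o=c["T"][:3,3]
    return o+d*(z-o[2])/d[2]
E
python3 - <<'E'
from h import *
for n in("top","scene"):
    c=snap(n,f"pics/{n}0.png"); print(c["T"].round(3),c["intrinsics"])
s=ctrl.sense();print(s, ctrl.grasp_offset)
E
```

```text
[[-0.027 -0.977  0.212  0.213]
 [-1.     0.026 -0.008  0.061]
 [ 0.002 -0.212 -0.977  1.401]
 [ 0.     0.     0.     1.   ]] [[515.98595749   0.         319.25822044]
 [  0.         515.98595749 241.90214704]
 [  0.           0.           1.        ]]
[[ 0.41   0.607 -0.681  1.156]
 [ 0.912 -0.261  0.316 -0.276]
 [ 0.013 -0.751 -0.66   0.737]
 [ 0.     0.     0.     1.   ]] [[464.1922116    0.         314.12903768]
 [  0.         464.1922116  239.8682024 ]
 [  0.           0.           1.        ]]
{'time_s': 0.1, 'joint_pos': array([ 1.26341112e+00,  3.51177174e-01,  1.65235367e+00,  2.30023561e-05,
        1.13910976e+00, -8.46115670e-02]), 'joint_velocities': array([ 0.00014558, -0.00199194, -0.00179443,  0.00145388, -0.00071765,
       -0.00102871]), 'joint_torque': array([ 8.91016703e-05, -4.98032963e+01, -2.85704255e+01,  7.00163562e-02,
        2.38408113e-02, -8.64554295e-05]), 'position': array([0.12138255, 0.53607793, 0.17846057]), 'ee_rot': array([-1.12285867e-04,  1.11161407e-01,  9.93802227e-01, -5.11910421e-04]), 'ft_force': array([0.62997054, 0.55257118, 0.26168209]), 'wrist_torque': array([ 0.02446249, -0.05730657,  0.00645878]), 'gripper_force': 0.0, 'gripper_width': 0.09319618289828688} 0.0188
```

View pics/top0.png

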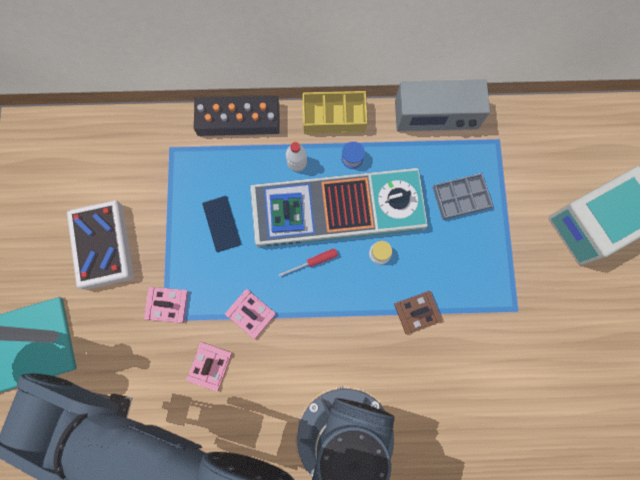

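View pics/scene0.png

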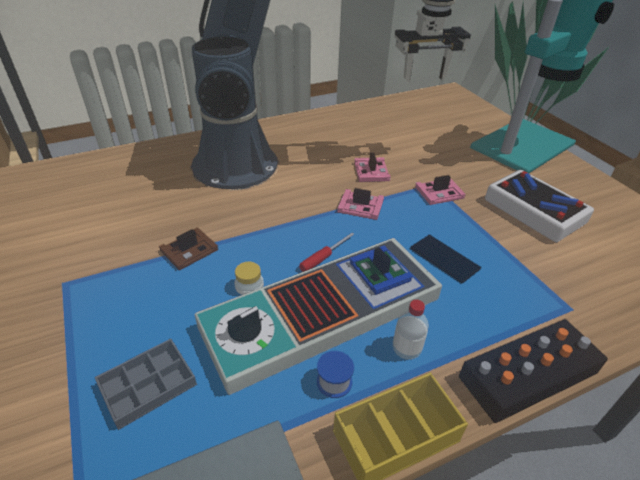

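The top view shows the blue carrier at (287,213) on the silver square, the heating square at (348,205) and the knob at (398,199). The look-alikes are pink at (166,305), (250,314) and (209,366), and brown at (418,312). Only the blue one on the station fits the description. I'll confirm it in an enlarged crop.

Run:
```python
import cv2,numpy as np
a=cv2.imread("pics/top0.png")[160:255,240:440];b=cv2.imread("pics/scene0.png")[235:385,190:445]
a=cv2.resize(a,(800,380),interpolation=cv2.INTER_CUBIC);b=cv2.resize(b,(765,450),interpolation=cv2.INTER_CUBIC)
cv2.imwrite("pics/c1.png",a);cv2.imwrite("pics/c2.png",b)
```

```text
(no output)
```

View pics/c1.png

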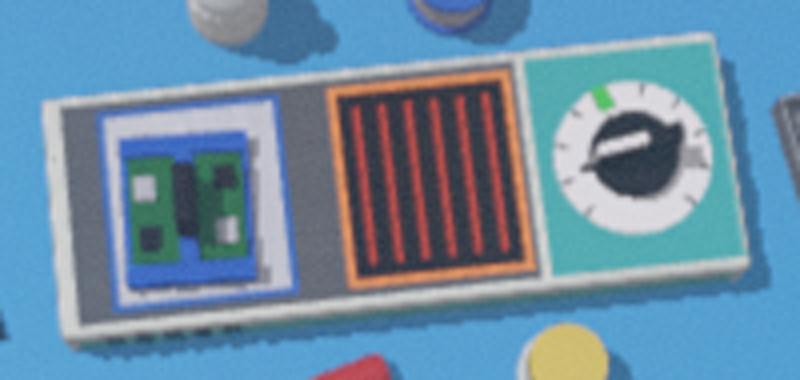

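View pics/c2.png

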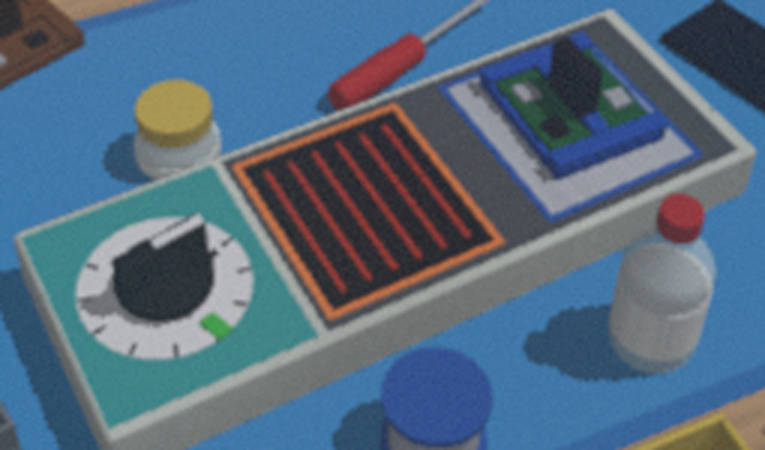

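```bash
cat >> h.py <<'E'
def load(f):
    d=np.load(f); return {k:d[k] for k in d}
def unp(c,pts,z): return np.array([ray(c,u,v,z)[:2] for u,v in pts])
def rect(P):
    (x,y),(w,h),a=cv2.minAreaRect((P*1000).astype(np.float32)); return np.round([x,y,w,h,a],1)
def mask(c,lo,hi,box):
    im=c["im"]; h=cv2.cvtColor(im,cv2.COLOR_RGB2HSV); m=cv2.inRange(h,np.array(lo),np.array(hi))
    k=np.zeros_like(m); x0,y0,x1,y1=box; k[y0:y1,x0:x1]=m[y0:y1,x0:x1]
    n,l,s,_=cv2.connectedComponentsWithStats(k); i=1+s[1:,4].argmax(); v,u=np.where(l==i); return np.c_[u,v].astype(float)
E
python3 - <<'E'
from h import *
for n,box,gb in(("top",(315,170,380,240),(370,165,425,230)),("scene",(262,262,362,345),(200,295,290,365))):
    c=load(f"pics/{n}0.npz")
    P=mask(c,(5,120,120),(16,255,255),box); print(n,"hot",rect(unp(c,P,.045)))
    G=mask(c,(50,130,100),(68,255,255),gb); W=unp(c,G,.045); print("green",len(G),W.mean(0))
    Wt=mask(c,(0,0,170),(179,45,255),gb); print("white dial",len(Wt),rect(unp(c,Wt,.045)))
t=load("pics/top0.npz");s=load("pics/scene0.npz")
q=lambda L:np.array(L)/4+[240,160]-.375
r=lambda L:np.array(L)/3+[190,235]-.33
print("station top",(unp(t,q([(43,103),(712,37),(748,268),(65,338)]),.045)*1e3).round())
print("station scene",(unp(s,r([(612,12),(18,238),(110,440),(753,150)]),.045)*1e3).round())
# pointer white line ends, bar top z=.045+.034+.008
print("ptr",(unp(t,q([(597,154),(648,136)]),.087)*1e3).round(),(unp(s,r([(202,217),(153,246)]),.087)*1e3).round())
print("bluecool",(unp(t,q([(99,114),(277,98),(297,290),(114,310)]),.045)*1e3).round())
print("carrier jaw top",(unp(t,q([(120,140),(246,132),(257,276),(128,287)]),.061)*1e3).round())
print("grip top",(unp(t,q([(172,162),(192,162),(198,236),(178,236)]),.097)*1e3).round())
print("carrier scene jaw",(unp(s,r([(483,70),(585,35),(663,125),(553,165)]),.061)*1e3).round())
E
```

```text
top hot [611.3 -28.8 141.4 125.3   5.1]
green 9 [ 0.66425958 -0.14952094]
white dial 703 [ 622.2 -168.1  107.   106.4   50.1]
scene hot [608.9 -25.6 142.4 126.2   4.6]
green 34 [ 0.66223361 -0.14665788]
white dial 667 [ 636.2 -159.4   69.4  106.    20.3]
station top [[ 672.  235.]
 [ 708. -228.]
 [ 542. -242.]
 [ 506.  220.]]
station scene [[ 510.  223.]
 [ 548. -239.]
 [ 711. -226.]
 [ 671.  236.]]
ptr [[ 612. -138.]
 [ 624. -172.]] [[ 613. -136.]
 [ 623. -170.]]
bluecool [[663. 197.]
 [671.  74.]
 [535.  64.]
 [524. 187.]]
carrier jaw top [[639. 181.]
 [642.  96.]
 [541.  90.]
 [536. 176.]]
grip top [[611. 144.]
 [611. 131.]
 [560. 127.]
 [561. 140.]]
carrier scene jaw [[543.  95.]
 [539. 180.]
 [639. 182.]
 [641.  95.]]
```

{"fn": "send_rows", "kwargs": {"xyz": [[0.94,-0.8,0],[0.94,-0.8,0],[0.94,-0.8,0],[0.94,-0.8,0],[0.94,-0.8,0],[0.94,-0.8,0],[0.94,-0.8,0],[0.94,-0.8,0],[0.94,-0.8,0],[0.94,-0.8,0],[0.94,-0.8,0],[0.94,-0.8,0],[0.94,-0.8,0],[0.94,-0.8,0],[0.94,-0.8,0],[0.94,-0.8,0],[0.94,-0.8,0],[0.94,-0.8,0],[0.94,-0.8,0],[0.94,-0.8,0]], "turn": [[0,0,0.09],[0,0,0.09],[0,0,0.09],[0,0,0.09],[0,0,0.09],[0,0,0.09],[0,0,0.09],[0,0,0.09],[0,0,0.09],[0,0,0.09],[0,0,0.09],[0,0,0.09],[0,0,0.09],[0,0,0.09],[0,0,0.09],[0,0,0.09],[0,0,0.09],[0,0,0.09],[0,0,0.09],[0,0,0.09]], "gripper": [0,0,0,0,0,0,0,0,0,0,0,0,0,0,0,0,0,0,0,0], "force": 20}}

```text
time_s: 2.1
position: [0.5922, 0.1354, 0.1786]
ee_rot: [-0.0, -0.024, 1.0, -0.0]
ft_force: [0.7, 0.5, -0.3]
gripper_width: 0.0929
gripper_force: 0.0
```

{"fn": "send_rows", "kwargs": {"xyz": [[-0.08,0.06,-0.6],[0,0,-0.7],[0,0,-0.7],[0,0,-0.7],[0,0,-0.7],[0,0,-0.5],[0,0,-0.4],[0,0,-0.2],[0,0,0],[0,0,0]], "turn": [[0,0,0],[0,0,0],[0,0,0],[0,0,0],[0,0,0],[0,0,0],[0,0,0],[0,0,0],[0,0,0],[0,0,0]], "gripper": [0,0,0,0,0,0,0,0,0,0]}}

```text
time_s: 3.1
position: [0.5899, 0.138, 0.067]
ee_rot: [0.0, -0.024, 1.0, 0.0]
ft_force: [-0.3, -0.0, 0.2]
gripper_width: 0.0928
gripper_force: 0.0
```

{"fn": "send_rows", "kwargs": {"xyz": [[0,0,0],[0,0,0],[0,0,0],[0,0,0],[0,0,0],[0,0,0],[0,0,0],[0,0,0],[0,0,0],[0,0,0]], "turn": [[0,0,0],[0,0,0],[0,0,0],[0,0,0],[0,0,0],[0,0,0],[0,0,0],[0,0,0],[0,0,0],[0,0,0]], "gripper": [0.5,0.7,0.8,0.85,0.9,0.9,0.95,1,1,1], "force": 20}}

```text
time_s: 4.1
position: [0.5895, 0.1379, 0.0664]
ee_rot: [-0.0, -0.024, 1.0, -0.0]
ft_force: [0.2, -0.5, 0.1]
gripper_width: 0.0175
gripper_force: 0.0
```

{"fn": "send_rows", "kwargs": {"xyz": [[0,0,0],[0,0,0],[0,0,0],[0,0,0],[0,0,0]], "turn": [[0,0,0],[0,0,0],[0,0,0],[0,0,0],[0,0,0]], "gripper": [1,1,1,1,1]}}

```text
time_s: 4.6
position: [0.5895, 0.1379, 0.0664]
ee_rot: [-0.0, -0.024, 1.0, 0.0]
ft_force: [0.8, -0.5, -0.3]
gripper_width: 0.0006
gripper_force: 0.0
```

Run:
```python
from h import *
c=snap("scene","pics/s1.png"); cv2.imwrite("pics/s1c.png",cv2.resize(cv2.imread("pics/s1.png")[200:385,190:465],(800,538),interpolation=cv2.INTER_CUBIC))
```

```text
(no output)
```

View pics/s1c.png

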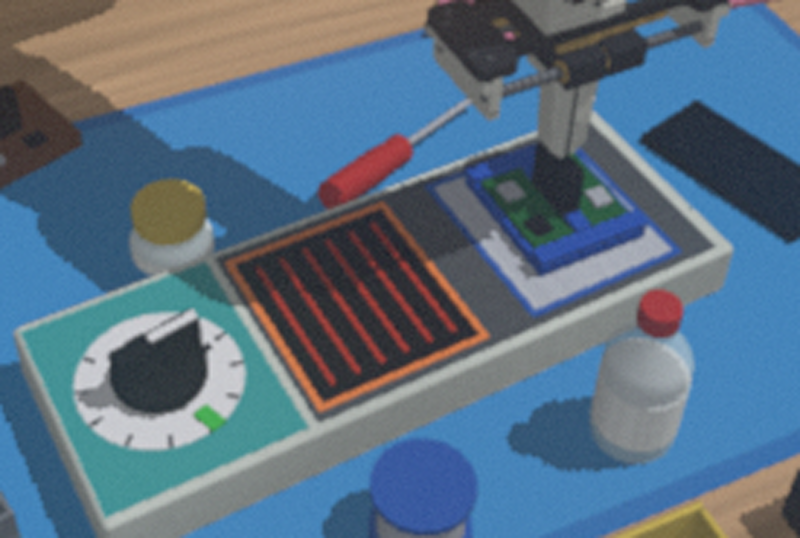

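Run:
```python
from h import *
s=ctrl.sense();print(s["position"],s["gripper_width"],s["gripper_force"],s["wrist_torque"])
c=load("pics/s1.npz")
def pr(p):
    q=np.linalg.inv(c["T"])@[*p,1]; u=c["K"]@q[:3]/q[2]; return ((u[:2]-[190,200])*2.909).round()
for p in [(.5895,.138,.0664),(.5895,.138,.097),(.5895,.138,.13),(.568,.138,.097),(.612,.138,.097),(.568,.138,.055),(.612,.138,.055)]: print(p,pr(p))
im=cv2.imread("pics/s1.png")[220:285,350:420]
cv2.imwrite("pics/s1d.png",cv2.resize(im,(700,590) and (630,585),interpolation=cv2.INTER_CUBIC))
```

```text
[0.58950527 0.13789878 0.06643765] 0.0005823152028138413 0.0 [-0.01496787  0.01898927 -0.02058676]
(0.5895, 0.138, 0.0664) [553. 188.]
(0.5895, 0.138, 0.097) [557. 157.]
(0.5895, 0.138, 0.13) [563. 121.]
(0.568, 0.138, 0.097) [542. 138.]
(0.612, 0.138, 0.097) [574. 178.]
(0.568, 0.138, 0.055) [536. 181.]
(0.612, 0.138, 0.055) [567. 221.]
```

View pics/s1d.png

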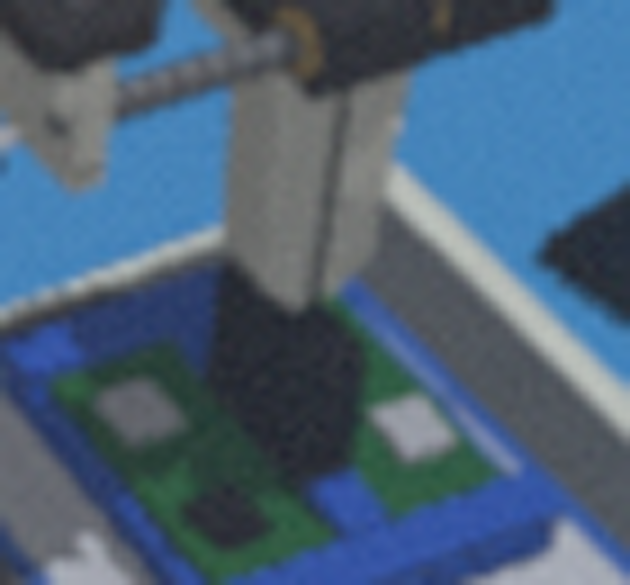

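Run:
```python
from h import *
c=load("pics/scene0.npz")
def pr(p):
    q=np.linalg.inv(c["T"])@[*p,1]; u=c["K"]@q[:3]/q[2]; return u[:2].round(1)
y=np.array([.221,.975,0]);p=np.array([.1214,.5361,.1785])
for dz in(0,.03,.084):
  for s in(-.064,-.0465,0,.0465,.064): print(dz,s,pr(p+s*y+[0,0,dz]))
im=cv2.imread("pics/scene0.png")[20:100,385:485]
cv2.imwrite("pics/s0d.png",cv2.resize(im,(700,560),interpolation=cv2.INTER_CUBIC))
```

```text
0 -0.064 [400.7  94.6]
0 -0.0465 [406.6  94.2]
0 0 [422.  93.]
0 0.0465 [437.2  91.9]
0 0.064 [442.9  91.5]
0.03 -0.064 [402.2  84.4]
0.03 -0.0465 [408.1  83.9]
0.03 0 [423.8  82.8]
0.03 0.0465 [439.2  81.7]
0.03 0.064 [445.   81.3]
0.084 -0.064 [405.   65.1]
0.084 -0.0465 [411.   64.7]
0.084 0 [427.1  63.7]
0.084 0.0465 [442.9  62.6]
0.084 0.064 [448.9  62.3]
```

View pics/s0d.png

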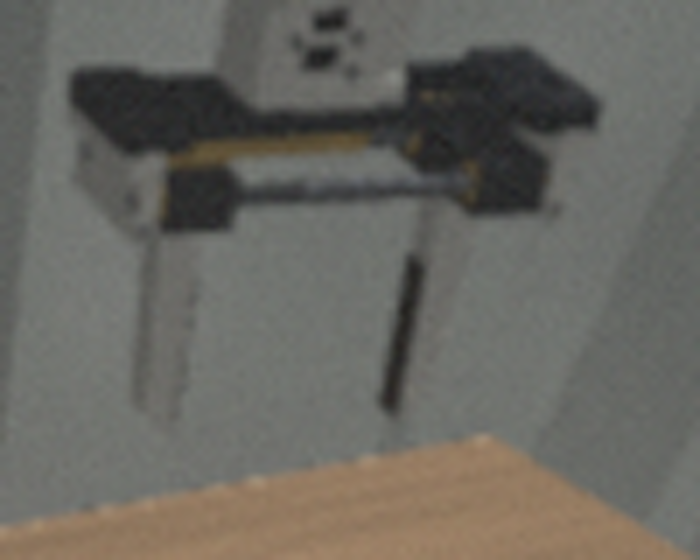

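Run:
```python
from h import *
c=load("pics/s1.npz")
P=np.array([(300,312),(378,250),(228,265)])/9+[350,220]-.44
for z in(.0664,.09,.097,.1,.105): print(z,(unp(c,P,z)*1e3).round(1).tolist())
```

```text
0.0664 [[564.2, 159.9], [552.8, 188.2], [543.2, 152.5]]
0.09 [[585.1, 144.6], [574.1, 171.9], [564.8, 137.4]]
0.097 [[591.3, 140.0], [580.4, 167.0], [571.2, 132.9]]
0.1 [[593.9, 138.1], [583.1, 165.0], [573.9, 131.0]]
0.105 [[598.3, 134.8], [587.6, 161.5], [578.5, 127.8]]
```

{"fn": "send_rows", "kwargs": {"xyz": [[0,0,0],[0,0,0],[0,0,0],[0,0,0],[0,0,0],[0,0,0],[0,0,0],[0,0,0]], "turn": [[0,0,0],[0,0,0],[0,0,0],[0,0,0],[0,0,0],[0,0,0],[0,0,0],[0,0,0]], "gripper": [0,0,0,0,0,0,0,0]}}

```text
time_s: 5.45
position: [0.5895, 0.1379, 0.0665]
ee_rot: [0.0, -0.024, 1.0, -0.0]
ft_force: [-0.2, -0.0, 0.2]
gripper_width: 0.0599
gripper_force: 0.0
```

Run:
```python
from h import *
print(ctrl.sense()["gripper_width"],ctrl.sense()["position"])
c=snap("scene","pics/s2.png"); im=cv2.imread("pics/s2.png")[210:300,320:440]
cv2.imwrite("pics/s2d.png",cv2.resize(im,(800,600),interpolation=cv2.INTER_CUBIC))
```

```text
0.059896324320887304 [0.58951474 0.13789471 0.06645998]
```

View pics/s2d.png

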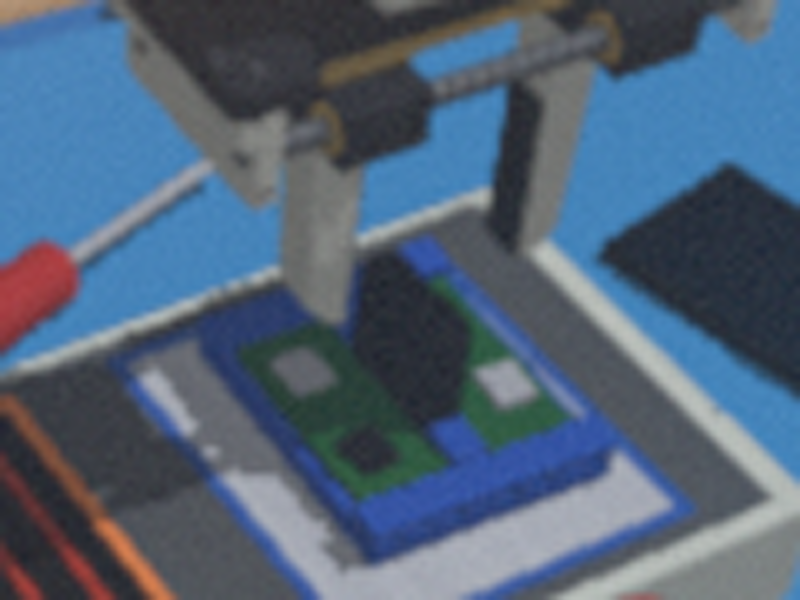

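The open fingers straddle the grip. Their tips, at about (335,325) and (520,252) in the crop, look well above the board, so they sit higher than the reported TCP. I'll solve for the tip height.

Run:
```python
from h import *
c=load("pics/s2.npz")
P=np.array([(335,325),(492,230),(520,252),(540,238)])/6.667+[320,210]-.42
for z in(.0664,.085,.09,.095,.1,.105,.11): print(z,(unp(c,P,z)*1e3).round(0).tolist())
```

```text
0.0664 [[564.0, 128.0], [545.0, 197.0], [558.0, 200.0], [555.0, 210.0]]
0.085 [[581.0, 117.0], [562.0, 184.0], [575.0, 187.0], [572.0, 196.0]]
0.09 [[585.0, 114.0], [567.0, 181.0], [579.0, 183.0], [576.0, 193.0]]
0.095 [[590.0, 111.0], [571.0, 177.0], [584.0, 180.0], [581.0, 189.0]]
0.1 [[594.0, 108.0], [576.0, 174.0], [588.0, 176.0], [585.0, 185.0]]
0.105 [[598.0, 105.0], [580.0, 170.0], [593.0, 173.0], [589.0, 182.0]]
0.11 [[603.0, 102.0], [585.0, 167.0], [597.0, 169.0], [594.0, 178.0]]
```

{"fn": "send_rows", "kwargs": {"xyz": [[0,0,-0.3],[0,0,-0.3],[0,0,-0.3],[0,0,-0.2],[0,0,-0.1],[0,0,-0.1],[0,0,-0.06],[0,0,0]], "turn": [[0,0,0],[0,0,0],[0,0,0],[0,0,0],[0,0,0],[0,0,0],[0,0,0],[0,0,0]], "gripper": [0,0,0,0,0,0,0,0]}}

```text
time_s: 6.3
position: [0.5895, 0.1379, 0.0324]
ee_rot: [0.0, -0.024, 1.0, -0.0]
ft_force: [0.4, 0.6, 0.0]
gripper_width: 0.0928
gripper_force: 0.0
```

{"fn": "send_rows", "kwargs": {"xyz": [[0,0,0],[0,0,0],[0,0,0],[0,0,0],[0,0,0],[0,0,0],[0,0,0],[0,0,0],[0,0,0],[0,0,0],[0,0,0],[0,0,0],[0,0,0],[0,0,0],[0,0,0]], "turn": [[0,0,0],[0,0,0],[0,0,0],[0,0,0],[0,0,0],[0,0,0],[0,0,0],[0,0,0],[0,0,0],[0,0,0],[0,0,0],[0,0,0],[0,0,0],[0,0,0],[0,0,0]], "gripper": [0.5,0.6,0.7,0.75,0.8,0.82,0.84,0.86,0.88,0.9,0.95,1,1,1,1], "force": 20}}

```text
time_s: 7.8
position: [0.5895, 0.138, 0.0324]
ee_rot: [0.0, -0.024, 1.0, 0.0]
ft_force: [-0.4, 2.2, -0.1]
gripper_width: 0.0138
gripper_force: 20.0
```

{"fn": "send_rows", "kwargs": {"xyz": [[0.03,-0.2,0],[0.06,-0.4,0],[0.06,-0.44,0],[0.06,-0.46,0],[0.06,-0.46,0],[0.06,-0.46,0],[0.06,-0.46,0],[0.06,-0.46,0],[0.06,-0.46,0],[0.06,-0.46,0],[0.06,-0.46,0],[0.06,-0.46,0],[0.06,-0.46,0],[0.06,-0.46,0],[0.04,-0.36,0],[0.01,-0.14,0],[0,0,0],[0,0,0]], "turn": [[0,0,0.01],[0,0,0.015],[0,0,0.015],[0,0,0.015],[0,0,0.015],[0,0,0.015],[0,0,0.015],[0,0,0.015],[0,0,0.015],[0,0,0.015],[0,0,0.015],[0,0,0.015],[0,0,0.015],[0,0,0.015],[0,0,0.015],[0,0,0.01],[0,0,0],[0,0,0]], "gripper": [1,1,1,1,1,1,1,1,1,1,1,1,1,1,1,1,1,1]}}

```text
time_s: 9.6
position: [0.6111, -0.0275, 0.0324]
ee_rot: [0.0, -0.041, 0.999, -0.0]
ft_force: [-0.0, -2.5, 0.0]
gripper_width: 0.0135
gripper_force: 20.0
```

Run:
```python
from h import *
s=ctrl.sense();print(s["position"],s["ft_force"],s["gripper_width"])
snap("scene","pics/s3.png");snap("top","pics/t3.png")
a=cv2.imread("pics/t3.png")[160:255,310:440];b=cv2.imread("pics/s3.png")[240:350,190:370]
cv2.imwrite("pics/v3.png",cv2.resize(b,(792,484),interpolation=cv2.INTER_CUBIC))
```

```text
[ 0.61107295 -0.02749035  0.03242626] [-0.01713651 -2.53004667  0.04970807] 0.013490528902526076
```

View pics/v3.png

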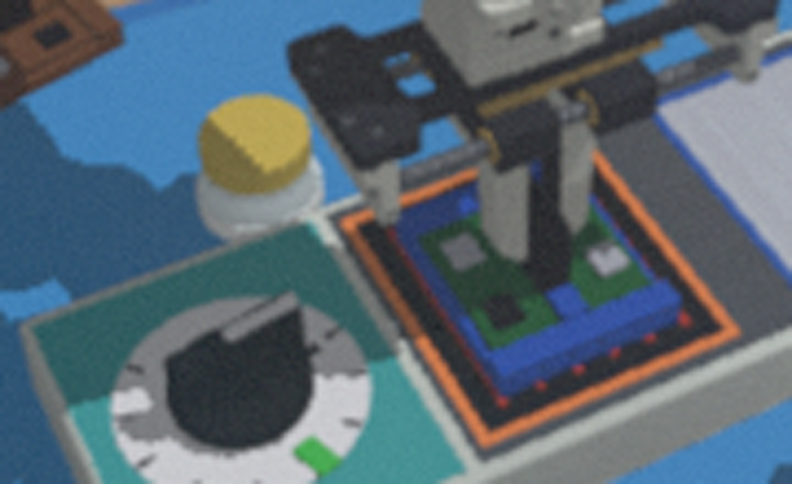

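{"fn": "send_rows", "kwargs": {"xyz": [[0,0,0],[0,0,0],[0,0,0],[0,0,0],[0,0,0],[0,0,0],[0,0,0.4],[0,0,0.8],[0,0,0.8],[0,0,0.8],[0,0,0.8]], "turn": [[0,0,0],[0,0,0],[0,0,0],[0,0,0],[0,0,0],[0,0,0],[0,0,0],[0,0,0],[0,0,0],[0,0,0],[0,0,0]], "gripper": [0.7,0.5,0.4,0.4,0.4,0.4,0.4,0.4,0.4,0.4,0.4]}}

```text
time_s: 10.8
position: [0.6111, -0.0271, 0.1241]
ee_rot: [0.0, -0.041, 0.999, -0.0]
ft_force: [0.3, 0.8, 1.2]
gripper_width: 0.0563
gripper_force: 0.0
```

{"fn": "send_rows", "kwargs": {"xyz": [[-0.28,-0.8,0],[-0.28,-0.8,0],[-0.28,-0.8,0],[-0.28,-0.8,0],[-0.28,-0.8,0],[-0.28,-0.8,0],[-0.28,-0.8,0],[-0.28,-0.8,0],[-0.28,-0.8,0],[-0.28,-0.8,0],[-0.28,-0.8,0],[-0.28,-0.8,0],[-0.28,-0.8,0],[-0.28,-0.8,0],[-0.28,-0.8,0],[-0.28,-0.8,0]], "turn": [[0,0,-0.56],[0,0,-0.56],[0,0,-0.56],[0,0,-0.56],[0,0,-0.56],[0,0,-0.56],[0,0,-0.56],[0,0,-0.56],[0,0,-0.56],[0,0,-0.56],[0,0,-0.56],[0,0,-0.56],[0,0,-0.56],[0,0,-0.56],[0,0,-0.56],[0,0,-0.56]], "gripper": [0.4,0.4,0.4,0.4,0.4,0.4,0.4,0.4,0.4,0.4,0.4,0.4,0.4,0.4,0.4,0.4]}}

```text
time_s: 12.4
position: [0.4987, -0.348, 0.1233]
ee_rot: [0.0, 0.591, 0.806, 0.0]
ft_force: [0.5, -0.3, 0.2]
gripper_width: 0.0555
gripper_force: 0.0
```

Run:
```python
from h import *
print(ctrl.sense()["position"])
for n,f in(("scene","s4"),("top","t4")): snap(n,f"pics/{f}.png")
a=cv2.imread("pics/t4.png")[170:245,315:435];b=cv2.imread("pics/s4.png")[255:370,190:370]
a=cv2.resize(a,(480,300),interpolation=cv2.INTER_CUBIC);b=cv2.resize(b,(720,460),interpolation=cv2.INTER_CUBIC)
# composite within 800x600: top crop of zone only (65x75 px @4) beside scene crop@? 
A=cv2.resize(cv2.imread("pics/t4.png")[168:242,316:381],(325,370),interpolation=cv2.INTER_CUBIC)
B=cv2.resize(cv2.imread("pics/s4.png")[258:348,262:356],(470,450),interpolation=cv2.INTER_CUBIC)
o=np.zeros((450,800,3),np.uint8);o[:370,:325]=A;o[:,330:]=B;cv2.imwrite("pics/v4.png",o)
for f,box in(("t4",(315,170,380,240)),("s4",(262,262,362,345))):
    c=load(f"pics/{f}.npz");P=mask(c,(5,120,120),(16,255,255),box);print(f,rect(unp(c,P,.045)))
    P=mask(c,(105,120,60),(125,255,255),box);print("blue",len(P),rect(unp(c,P,.058)))
```

```text
[ 0.49874411 -0.34800033  0.12328406]
t4 [611.3 -28.8 139.1 123.7   4.8]
blue 499 [611.9 -30.2 109.3  87.6   5. ]
s4 [608.9 -25.6 142.4 126.1   4.7]
blue 892 [613.8 -26.6 114.   92.2   4.9]
```

View pics/v4.png

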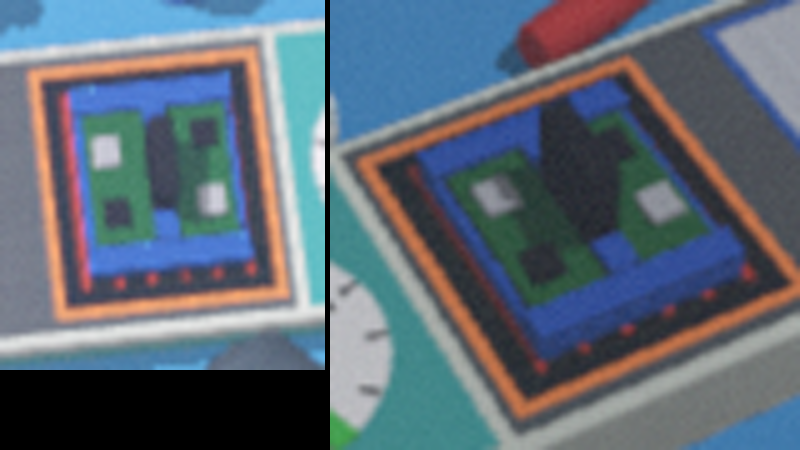

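Run:
```python
from h import *
t=load("pics/t4.npz");s=load("pics/s4.npz")
q=lambda L:np.array(L,float)/5+[316,168]-.4
r=lambda L:(np.array(L,float)-[330,0])/5+[262,258]-.4
R=np.array([[np.cos(.0828),np.sin(.0828)],[-np.sin(.0828),np.cos(.0828)]])
def show(n,P): print(n,(P*1e3).round().tolist(),"station-rot:",(1e3*(R@P.T).T).round(1).tolist())
show("top hi +x",unp(t,q([(68,88),(230,70)]),.061)); show("top lo -x",unp(t,q([(90,277),(254,262)]),.045))
show("frame outer top",unp(t,q([(28,70),(262,41),(292,300),(57,322)]),.045))
show("sc hi -x",unp(s,r([(415,155),(618,78)]),.061)); show("sc lo +x",unp(s,r([(541,360),(746,262)]),.045))
show("sc hi +x",unp(s,r([(533,326),(745,242)]),.061))
show("frame outer sc",unp(s,r([(358,160),(628,57),(802,290),(522,418)]),.045))
```

```text
top hi +x [[661.0, 19.0], [669.0, -70.0]] station-rot: [[660.4, -35.9], [661.0, -124.9]]
top lo -x [[559.0, 10.0], [565.0, -79.0]] station-rot: [[557.7, -36.5], [556.4, -125.9]]
frame outer top [[677.0, 40.0], [691.0, -90.0], [543.0, -99.0], [534.0, 28.0]] station-rot: [[678.5, -16.1], [681.1, -146.6], [533.1, -143.7], [534.8, -15.9]]
sc hi -x [[564.0, -76.0], [557.0, 15.0]] station-rot: [[555.5, -122.5], [556.3, -31.3]]
sc lo +x [[664.0, -65.0], [653.0, 26.0]] station-rot: [[656.5, -120.0], [652.5, -28.4]]
sc hi +x [[660.0, -67.0], [655.0, 23.0]] station-rot: [[652.4, -121.1], [655.0, -31.5]]
frame outer sc [[543.0, -93.0], [533.0, 31.0], [674.0, 39.0], [685.0, -82.0]] station-rot: [[533.6, -137.9], [533.9, -13.4], [674.4, -16.9], [676.2, -138.3]]
```

Averaged over both cameras, the carrier is centred in the frame to about 1 mm and square to about 0.2°. Next is the knob. Its axis is at about (0.6216, -0.1668), the bar points at 107.7° and the mark at about 24.3°.

{"fn": "send_rows", "kwargs": {"xyz": [[0.49,0.72,0],[0.49,0.72,0],[0.49,0.72,0],[0.49,0.73,0],[0.49,0.73,0],[0.49,0.73,0],[0.49,0.73,0],[0.49,0.73,0],[0.49,0.73,0],[0.5,0.73,0],[0,0,0],[0,0,0]], "turn": [[0,0,0.01],[0,0,0.01],[0,0,0],[0,0,0],[0,0,0],[0,0,0],[0,0,0],[0,0,0],[0,0,0],[0,0,0],[0,0,0],[0,0,0]], "gripper": [0.4,0.4,0.4,0.4,0.4,0.4,0.4,0.4,0.4,0.4,0.4,0.4]}}

```text
time_s: 13.7
position: [0.6217, -0.1647, 0.1227]
ee_rot: [0.0, 0.588, 0.809, -0.0]
ft_force: [-0.3, -0.2, -0.5]
gripper_width: 0.0555
gripper_force: 0.0
```

{"fn": "send_rows", "kwargs": {"xyz": [[0,0,-0.5],[0,0,-0.7],[0,0,-0.7],[0,0,-0.7],[0,0,-0.4],[0,0,-0.3],[0,0,-0.2],[0,0,-0.16],[0,0,-0.1],[0,0,0],[0,0,0]], "turn": [[0,0,0],[0,0,0],[0,0,0],[0,0,0],[0,0,0],[0,0,0],[0,0,0],[0,0,0],[0,0,0],[0,0,0],[0,0,0]], "gripper": [0.4,0.4,0.4,0.4,0.4,0.4,0.4,0.4,0.4,0.4,0.4]}}

```text
time_s: 14.8
position: [0.622, -0.1654, 0.0288]
ee_rot: [0.0, 0.589, 0.808, 0.0]
ft_force: [-0.4, -0.1, -0.0]
gripper_width: 0.0561
gripper_force: 0.0
```

{"fn": "send_rows", "kwargs": {"xyz": [[0,0,0],[0,0,0],[0,0,0],[0,0,0],[0,0,0],[0,0,0],[0,0,0],[0,0,0],[0,0,0],[0,0,0],[0,0,0],[0,0,0]], "turn": [[0,0,0],[0,0,0],[0,0,0],[0,0,0],[0,0,0],[0,0,0],[0,0,0],[0,0,0],[0,0,0],[0,0,0],[0,0,0],[0,0,0]], "gripper": [0.6,0.7,0.75,0.8,0.82,0.84,0.86,0.88,0.9,0.95,1,1], "force": 20}}

```text
time_s: 16.0
position: [0.6217, -0.1654, 0.0284]
ee_rot: [-0.0, 0.589, 0.808, -0.0]
ft_force: [-0.6, 0.2, -0.1]
gripper_width: 0.0141
gripper_force: 19.3
```

{"fn": "send_rows", "kwargs": {"xyz": [[0,0,0],[0,0,0],[0,0,0],[0,0,0],[0,0,0],[0,0,0],[0,0,0],[0,0,0],[0,0,0],[0,0,0],[0,0,0],[0,0,0],[0,0,0],[0,0,0],[0,0,0],[0,0,0],[0,0,0],[0,0,0],[0,0,0],[0,0,0]], "turn": [[0,0,-0.54],[0,0,-0.54],[0,0,-0.54],[0,0,-0.54],[0,0,-0.54],[0,0,-0.54],[0,0,-0.54],[0,0,-0.54],[0,0,-0.54],[0,0,-0.54],[0,0,-0.54],[0,0,-0.54],[0,0,-0.54],[0,0,-0.54],[0,0,-0.54],[0,0,-0.54],[0,0,-0.54],[0,0,-0.54],[0,0,0],[0,0,0]], "gripper": [1,1,1,1,1,1,1,1,1,1,1,1,1,1,1,1,1,1,1,1]}}

```text
time_s: 18.0
position: [0.6221, -0.1656, 0.0285]
ee_rot: [0.0, 0.977, 0.212, 0.0]
ft_force: [2.2, -2.7, -2.3]
gripper_width: 0.0139
gripper_force: 19.9
```

{"fn": "send_rows", "kwargs": {"xyz": [[0,0,0],[0,0,0],[0,0,0],[0,0,0],[0,0,0],[0,0,0],[0,0,0.4],[0,0,0.8],[0,0,0.9],[0,0,0.9],[0,0,0.9]], "turn": [[0,0,0],[0,0,0],[0,0,0],[0,0,0],[0,0,0],[0,0,0],[0,0,0],[0,0,0],[0,0,0],[0,0,0],[0,0,0]], "gripper": [0.7,0.5,0.4,0.4,0.4,0.4,0.4,0.4,0.4,0.4,0.4]}}

```text
time_s: 19.1
position: [0.6218, -0.1654, 0.1277]
ee_rot: [0.0, 0.978, 0.211, 0.0]
ft_force: [0.7, 0.7, 0.2]
gripper_width: 0.0558
gripper_force: 0.0
```

{"fn": "send_rows", "kwargs": {"xyz": [[-0.5,-0.7,0.3],[-0.5,-0.7,0.3],[-0.5,-0.7,0],[-0.5,-0.7,0],[-0.5,-0.7,0],[-0.5,-0.7,0],[-0.5,-0.7,0],[-0.5,-0.7,0],[-0.5,-0.7,0],[-0.5,-0.7,0],[0,0,0],[0,0,0]], "turn": [[0,0,0],[0,0,0],[0,0,0],[0,0,0],[0,0,0],[0,0,0],[0,0,0],[0,0,0],[0,0,0],[0,0,0],[0,0,0],[0,0,0]], "gripper": [0.4,0.4,0.4,0.4,0.4,0.4,0.4,0.4,0.4,0.4,0.4,0.4]}}

```text
time_s: 20.3
position: [0.4969, -0.3402, 0.1415]
ee_rot: [0.0, 0.978, 0.21, 0.0]
ft_force: [-0.0, 0.9, 0.2]
gripper_width: 0.0558
gripper_force: 0.0
```

Run:
```python
from h import *
print(ctrl.sense()["position"],ctrl.sense()["ft_force"])
for n,f,b,(hb) in(("scene","s5",(-1.2e-3,1.6e-3),(262,262,362,345)),("top","t5",(1.2e-3,-1.6e-3),(315,170,380,240))):
    c=snap(n,f"pics/{f}.png"); c=load(f"pics/{f}.npz")
    P=mask(c,(105,120,60),(125,255,255),hb);print(n,"blue",len(P),rect(unp(c,P,.058)))
    ax=np.array([.6216,-.1668])+b
    # pixels inside bar neighbourhood: bright at z=.087 within 34 mm of axis; sample along radius for each angle
    Ti=np.linalg.inv(c["T"])
    def pr(x,y,z):
        q=Ti@[x,y,z,1]; u=c["K"]@q[:3]/q[2]; return u[0],u[1]
    g=cv2.cvtColor(c["im"],cv2.COLOR_RGB2GRAY).astype(np.float32)
    hs=c["im"].astype(np.float32); gr=hs[:,:,1]-np.maximum(hs[:,:,0],hs[:,:,2])
    def prof(img,r0,r1,z):
        A=np.arange(-30,90,1.); out=[]
        for a in A:
            L=[pr(ax[0]+r*np.cos(np.radians(a)),ax[1]+r*np.sin(np.radians(a)),z) for r in np.arange(r0,r1,.002)]
            m=np.array(L,np.float32); out.append(cv2.remap(img,m[:,0:1],m[:,1:2],cv2.INTER_LINEAR).mean())
        return A,np.array(out)
    for nm,img,r0,r1,z in(("ptr",g,.014,.026,.087),("mark",gr,.040,.052,.045)):
        A,o=prof(img,r0,r1,z); k=o.argmax(); s=(o>o.max()*.5+np.median(o)*.5)&(abs(A-A[k])<25); w=(o-np.median(o))*s
        print(nm,A[k],(A*w).sum()/w.sum(),o.max(),np.median(o),s.sum())
```

```text
[ 0.4969181  -0.34024065  0.14146676] [-0.03772237  0.9409763   0.22022052]
scene blue 898 [613.7 -26.9 113.8  91.6   4.8]
ptr 23.0 22.948315450109394 189.31966 83.683105 21
mark 22.0 24.323542922797373 79.21566 -4.166423 14
top blue 495 [612.3 -30.3 108.5  87.7   4.8]
ptr 25.0 24.55001745785835 232.0459 168.65176 18
mark 23.0 23.534251914767864 84.354164 -5.6800127 12
```

```bash
python3 -c "
from bench import ctrl
print(ctrl.sign_off())"
```

```text
the job is handed in; nothing more can be done
None
```

The job is handed in: I slid the carrier into the heating frame (about 1 mm off centre, square within 0.2°), then turned the knob clockwise until its pointer measured within about 1° of the middle of the green mark, and let go; I did not re-measure the other things on the bench afterwards.

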